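# Seat the red probe in the calibrator

## Task

The red cordless temperature probe is due for a check before it goes into a coffee machine. Take it out of the black dock and put its steel pin into the red sleeve of the grey calibrator, all the way down until its black flange sits on the sleeve's rim, and only then let go of it. Leave the blue probe standing in the dock.

Things in the scene. Friction and masses are not known exactly. Their poses are not given: they have to be found in the camera images.
- probe_red: Cordless probe, upright in a hole of the dock, round about its z axis (up), 95 mm long, 50 to 100 g. Origin: tip of the pin, 2 mm above the worktop at the start. From the tip up: steel pin 8 mm thick, 44 mm long, last 8 mm tapered; black flange 36 mm wide, 44 to 49 mm above the tip; round red grip 26 mm wide, 49 to 95 mm above the tip: take it there from above, any yaw, about 40 N.
- probe_blue: Probe of the same shape and size with a blue grip, in the other hole of the dock, 90 mm from the red one; which of the two holes holds which varies. To be left alone. Origin: tip of its pin.
- dock: Fixed black block 56 x 150 x 46 mm (x, y, z) with two upright 13 mm holes on its long (y) axis, 45 mm either side of the middle; both probes stand in it with their flanges on its top. Origin: centre of its underside, on the worktop.
- well_red: Fixed red sleeve, one of three (red, blue, yellow, order varies, 62 mm apart in a row) on the fixed grey calibrator, 80x210x30 mm. Funnel mouth 30 mm wide at the rim (38 outside), narrowing in 12 mm to an upright 18 mm bore. Origin: centre of its foot, 30 mm above the worktop; z up. Rim 52 mm, bore's floor 4 mm, tip of a fully seated probe 8 mm above the origin.

How it is judged:
On the way:
1. the red probe is lifted out of the dock (tip more than 60 mm above the worktop) (height (world z) of probe_red above 0.06 m), for 0.1 s.
At the end, for the whole second after the job is handed in: The red probe stands in the red sleeve, its tip within 12 mm of the sleeve's axis and less than 14 mm above the sleeve's foot (flange within 6 mm of the rim), upright within 10 degrees and at rest; the blue probe is upright and within 15 mm of where it stood (horizontal distance between probe_red and well_red below 0.012 m and z of probe_red in the frame of well_red below 0.014 m and angle between each of probe_red, probe_blue's own z axis and vertical below 0.18 rad and linear speed of probe_red below 0.02 m/s and distance of probe_blue from where it was at the start of the episode below 0.015 m); the robot touches nothing.
It fails at once if the red probe is let go outside the dock while it is still more than 20 mm from being seated in height (dropped) (distance of probe_red from where it was at the start of the episode above 0.06 m and contact force between the fingers and probe_red below 0.05 N and z of probe_red in the frame of well_red above 0.028 m).
It fails at once if the blue probe is moved more than 30 mm or tipped more than 20 degrees (distance of probe_blue from where it was at the start of the episode above 0.03 m or angle between probe_blue's own z axis and vertical above 0.35 rad).
It also fails if it takes over 40 s, if anything falls off the work surface, if the arm or the gripper's body presses on something with over 40 N, if the wrist force passes 120 N, or if a joint passes its speed limit or range.

## Robot

A 7-joint arm with a two-finger parallel gripper is mounted at the origin on a cart in front of the work surface, level with it; the furniture and walls round the work are solid. World frame = base frame: x ahead of the robot, y to its left, z up, the work surface at z = 0. Lengths are in m, angles in rad, forces in N, time in s.
With the tool pointing down it reaches from about 0.35 to 0.775 m from the base axis. Payload 3.1 kg.
Tool frame: the origin (TCP) lies at the centre of the arm's flange, where the gripper is bolted on; the fingertips stand 173 mm ahead of it and the grasp point (between the pads) lies 155 mm ahead of it (robot.grip_depth is the distance from the TCP to the grasp point, in m); z points along the fingers, y is the line along which they close (so a half turn about z gives the same grasp; the last joint's range is limited). The gripper opens to 85 mm and grips with 20 to 120 N. Pads are 22 mm wide; open, the fingers measure 114 mm over their backs; the gripper's body (76 mm by 85 mm) begins 54 mm behind the grasp point. The pads swing forward as they close: fully open they stand 13 mm farther back than shut.
Start: joints at [-0.042, 0.311, 0.014, 1.512, -0.004, 1.319, -0.027], TCP at [0.55, 0, 0.405] pointing down, gripper open.
Joint ranges: [-2.7, 2.7], [-0.3, 1.91], [-1.27, 1.3], [0.12, 2.57], [-1.44, 4.58], [0.2, 2.03], [-3.05, 3.05]. Speed limits (rad/s): [2.79, 2.79, 3.14, 3.14, 3.14, 3.14, 3.14].

## Interface

Orientations are given as a unit quaternion [x, y, z, w].
In Python, from station import robot gives the robot as it stands.
- The arm moves only by the tool pendant, called as a command line: name --argument value ..., lists and objects as JSON in quotes. Schema: {"type":"object","properties":{"plan":{"type":"array","items":{"type":"array","prefixItems":[{"type":"array","items":{"type":"number"},"minItems":3,"maxItems":3},{"type":"number"},{"type":"number"}],"minItems":3,"maxItems":3},"minItems":1,"maxItems":20},"grip_n":{"type":"number"},"only":{"type":"string"},"quiet":{"type":"boolean"},"lines":{"type":"string"}},"required":["plan"],"additionalProperties":false}. plan is a list of rows, 1 to 20 of them, each written [[dx, dy, dz], turn, opening]: dx, dy, dz in m, then a turn about the tool's z in rad, then the finger opening in m; each row shifts and turns the commanded pose from where the row before left it, along the tool's axes as they then stand; what a row does not reach is not made up. A row lasts 1/12 s, in which the tool goes at most 0.0417 m and 0.125 rad, less where a joint would pass 70% of its speed; a pose out of reach is approached as far as the arm can. The fingers move at their own pace and stop on an object; grip_n is the grip in N (left out, the last holds). Time passes only in rows, so rows that do not move let the fingers close. The tool returns the time, the measured TCP pose, the force, the opening and the grip force at its end. only (a regular expression) keeps the lines of the reply that match it, lines (a string "A,B") keeps lines A to B, and quiet returns only ok. Input that does not fit is refused with a message, and nothing moves.
- robot.get_obs(): the state, without advancing time (a new reading comes with each control period).
- robot.get_image(name): name is "scene" or "side" or "wrist"; returns the picture (420x560x3 uint8, red, green, blue); there is no depth.
- robot.calibration(name): a dict with "fovy" (degrees; the focal length in pixels is half the picture's height over the tangent of half this angle, whatever the lens; pixels are square), "cx", "cy" (the principal point, pixels), "R" (3x3) and "t" (3): a world point X has camera coordinates R X + t. Camera axes: x right, y down, z forward; pixel columns grow to the right and rows downward; lengths in m; the calibration is good to about 2 mm. A picture is of the moment at which its call begins: read the wrist's pose just before it. calibration takes no time and is no camera call; for the wrist camera it gives the pose at the moment of the call.
- robot.hand_in(): hands the job in; it is judged then, once.
The state is a dict: "time": time; "qpos": joint angles; "qvel": joint speeds; "effort": joint torques, N m; "eef_pos": TCP position; "eef_rot": TCP orientation; "ft_force": force on the tool from outside, world axes, zero at the start; "wrist_torque": the same for the moment, N m; "gripper_width": finger opening in m; "finger_force": force on a finger pad.
Only numpy, scipy, OpenCV 4.12 (cv2) and the standard library are available. Lean on these libraries where they do the work, as an engineer would, in place of code of your own. Each camera call takes 0.05 s, during which the arm holds its last target. There are 200 camera calls.

## Working session

There is one attempt and no reset: what is moved stays moved. The work goes in short steps, Python scripts to look and compute and a tool call to move; the robot and the scene stay as the last step left them, time stands still between calls to the robot, and variables do not carry over. Pictures are saved under pics/ and viewed, at most 10 in all, crops included, and the job is handed in when it is done.

```bash
ls; mkdir -p pics
```

Run:
```python
from station import robot
import cv2,numpy as np
ims=[]
for n in ["scene","side","wrist"]:
    c=robot.calibration(n); im=robot.get_image(n); np.savez(f"pics/{n}0.npz",im=im,**c)
    cv2.imwrite(f"pics/{n}0.png",im[:,:,::-1]); print(n,c)
    ims.append(im)
cv2.imwrite("pics/all0.png",np.hstack(ims[:2])[:,:,::-1][:, :1120])
o=robot.get_obs();print(o)
```

```text
pics
station.py
scene {'fovy': 44.11945390064431, 'cx': 273.6907342968693, 'cy': 204.5781929208246, 'R': array([[-0.83302118, -0.55315087, -0.00999087],
       [-0.25355118,  0.39776314, -0.8817575 ],
       [ 0.49171893, -0.73198948, -0.47159718]]), 't': array([0.42789332, 0.1895492 , 0.99555823])}
side {'fovy': 51.00305426927347, 'cx': 275.0902432678988, 'cy': 209.71176035237715, 'R': array([[ 0.94789825, -0.31801778, -0.01880419],
       [-0.2241123 , -0.62372153, -0.74882917],
       [ 0.22641241,  0.71402812, -0.66249624]]), 't': array([-0.49291753,  0.16014604,  0.85772114])}
wrist {'fovy': 68.02378199519381, 'cx': 274.2823016002913, 'cy': 212.97631399938567, 'R': array([[ 9.99994527e-01,  1.29604108e-05, -3.30834508e-03],
       [ 1.02114258e-03, -9.52376141e-01,  3.04923997e-01],
       [-3.14683698e-03, -3.04925706e-01, -9.52370942e-01]]), 't': array([-0.54861433, -0.03943808,  0.38069011])}
{'time': 0.15, 'qpos': array([-0.04170158,  0.31155136,  0.01398097,  1.51269163, -0.00441159,
        1.31919792, -0.0271965 ]), 'qvel': array([-1.30581637e-03, -1.93402059e-03,  1.72731236e-03, -4.87328802e-03,
       -2.09417637e-03,  5.56743006e-05, -1.36706876e-04]), 'effort': array([ 9.77451273e-04, -3.80270755e+01,  1.46461059e-01, -2.30848163e+01,
        1.21757569e-02,  9.70373891e-03, -3.15462728e-05]), 'eef_pos': array([5.49760189e-01, 3.93717553e-05, 4.03863966e-01]), 'eef_rot': array([ 7.07074308e-01,  7.07138669e-01, -6.64904578e-04, -6.19406921e-04]), 'ft_force': array([ 0.18442643, -0.11948269, -0.19249215]), 'wrist_torque': array([ 0.023378  , -0.01982488,  0.04280268]), 'finger_force': 0.0, 'gripper_width': 0.08539184139412599}
```

View pics/scene0.png

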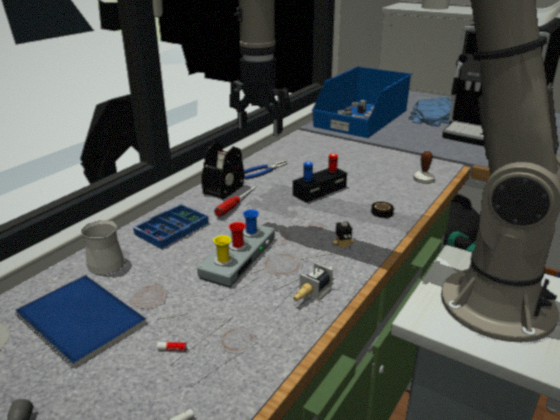

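View pics/side0.png

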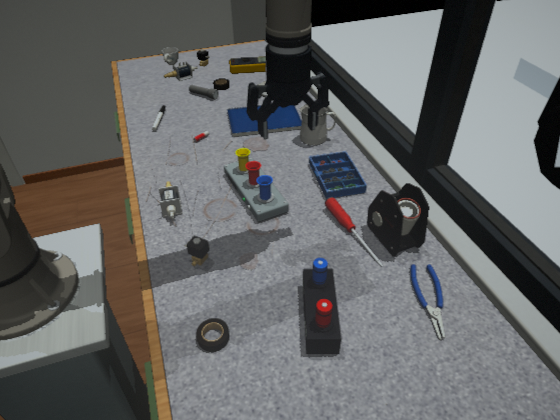

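View pics/wrist0.png

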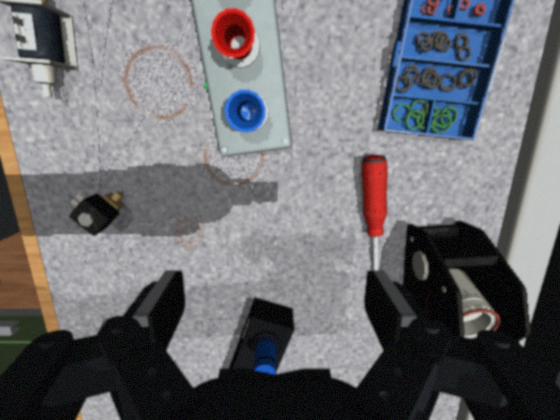

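The pictures show the dock with blue at scene (308,170) / side (320,270) and red at scene (333,162) / side (324,310). The red sleeve is at scene (237,235), side (254,172) and wrist (235,35). I'll triangulate these first.

Create h.py:
```python
import cv2,numpy as np
def load(f): return np.load(f)
def ray(c,u,v):
    f=210/np.tan(np.radians(float(c["fovy"]))/2)
    d=c["R"].T@np.array([(u-c["cx"])/f,(v-c["cy"])/f,1]); return -c["R"].T@c["t"],d/np.linalg.norm(d)
def tri(rays):
    A=sum(np.eye(3)-np.outer(d,d) for o,d in rays); b=sum((np.eye(3)-np.outer(d,d))@o for o,d in rays)
    p=np.linalg.solve(A,b); return p,[np.linalg.norm(np.cross(p-o,d)) for o,d in rays]
def plane(c,u,v,z):
    o,d=ray(c,u,v); return o+d*(z-o[2])/d[2]
def proj(c,X):
    f=210/np.tan(np.radians(float(c["fovy"]))/2); p=c["R"]@np.array(X)+c["t"]
    return p[:2]/p[2]*f+[c["cx"],c["cy"]]
def mask(im,col):
    h,s,v=cv2.split(cv2.cvtColor(im,cv2.COLOR_RGB2HSV)); ok=(s>130)&(v>50)
    return (ok&({"red":(h<9)|(h>171),"blue":(h>100)&(h<130)}[col])).astype(np.uint8)
def blobs(im,col,amin=25):
    n,l,st,ce=cv2.connectedComponentsWithStats(mask(im,col))
    return [(ce[i].round(1).tolist(),st[i].tolist()) for i in range(1,n) if st[i][4]>=amin]
```

Run:
```python
from h import *
S=load("pics/scene0.npz");D=load("pics/side0.npz");W=load("pics/wrist0.npz")
def near(c,col,u,v):
    return min(blobs(c["im"],col),key=lambda b:np.hypot(b[0][0]-u,b[0][1]-v))
for n,col,a,b in [("probe_red","red",(333,162),(324,312)),("probe_blue","blue",(308,170),(320,270)),("well_red","red",(237,235),(254,172)),("well_blue","blue",(251,221),(265,188))]:
    p,q=near(S,col,*a),near(D,col,*b)
    print(n,p,q,tri([ray(S,*p[0]),ray(D,*q[0])]))
print(blobs(W["im"],"red"))
```

```text
probe_red ([332.5, 162.7], [328, 154, 10, 18, 132]) ([323.8, 306.4], [316, 299, 17, 16, 186]) (array([ 0.50933592, -0.27746977,  0.07565858]), [np.float64(0.004743922503611348), np.float64(0.004743922503611356)])
probe_blue ([307.6, 171.1], [304, 162, 9, 19, 135]) ([319.9, 264.1], [313, 258, 15, 13, 134]) (array([ 0.53818981, -0.19182613,  0.07703107]), [np.float64(0.005292076103051126), np.float64(0.005292076103051162)])
well_red ([237.2, 233.1], [229, 222, 17, 26, 284]) ([252.9, 177.5], [249, 172, 9, 13, 80]) (array([0.51450889, 0.13399119, 0.05399801]), [np.float64(0.0048014100500869995), np.float64(0.004801410050086925)])
well_blue ([250.8, 220.3], [243, 210, 16, 24, 246]) ([265.0, 192.9], [261, 187, 9, 13, 95]) (array([0.52406331, 0.07089567, 0.05282374]), [np.float64(0.004409409156547066), np.float64(0.004409409156547145)])
[([432.3, 3.8], [429, 0, 8, 7, 31]), ([478.6, 9.3], [474, 5, 10, 9, 49]), ([232.1, 32.2], [211, 8, 43, 51, 1532]), ([373.5, 157.4], [366, 156, 17, 4, 57]), ([374.4, 195.3], [362, 160, 25, 77, 1583]), ([496.8, 320.9], [493, 311, 8, 20, 69])]
```

Add to h.py:
```python
def snap(name,n="wrist"):
    from station import robot
    c=robot.calibration(n); im=robot.get_image(n); np.savez(f"pics/{name}.npz",im=im,**c); cv2.imwrite(f"pics/{name}.png",im[:,:,::-1])
    return robot.get_obs()
```

```text
(no output)
```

pendant --plan '[[[-0.04, -0.005, 0], 0, 0.085], [[-0.04, -0.005, 0], 0, 0.085], [[-0.04, -0.005, 0], 0, 0.085], [[-0.04, -0.005, 0], 0, 0.085], [[-0.04, -0.005, 0], 0, 0.085], [[-0.04, -0.005, 0], 0, 0.085], [[-0.04, -0.005, 0], 0, 0.085], [[0, 0, 0], 0, 0.085], [[0, 0, 0], 0, 0.085]]'

```text
time: 0.9
eef_pos: [0.5133, -0.2839, 0.404]
eef_rot: [0.71, 0.704, -0.001, -0.0]
ft_force: [0.5, 1.3, -0.1]
gripper_width: 0.0851
finger_force: 0.0
```

```bash
python3 -c "
from h import *
print(snap('w1')['eef_pos']);print(blobs(load('pics/w1.npz')['im'],'red'),blobs(load('pics/w1.npz')['im'],'blue'))"
```

```text
[ 0.5145318  -0.28093339  0.40405706]
[([270.7, 197.7], [256, 180, 29, 36, 697])] [([303.1, 104.0], [288, 87, 32, 34, 726]), ([459.5, 140.7], [438, 100, 49, 86, 797]), ([487.9, 151.4], [459, 111, 53, 82, 805])]
```

pendant --plan '[[[-0.04, 0, 0], 0, 0.085], [[-0.04, 0, 0], 0, 0.085], [[0, 0, 0], 0, 0.085], [[0, 0, 0], 0, 0.085]]'

```text
time: 1.28
eef_pos: [0.5146, -0.3612, 0.4038]
eef_rot: [0.708, 0.706, -0.001, -0.001]
ft_force: [0.3, 0.6, -0.1]
gripper_width: 0.0852
finger_force: 0.0
```

```bash
python3 -c "
from h import *
print(snap('w2')['eef_pos']);print(blobs(load('pics/w2.npz')['im'],'red'),blobs(load('pics/w2.npz')['im'],'blue'))
cv2.imwrite('pics/w12.png',cv2.resize(np.hstack([load('pics/w1.npz')['im'],load('pics/w2.npz')['im']])[:,:,::-1],(800,300)))"
```

```text
[ 0.51562888 -0.35894444  0.40404643]
[([267.7, 114.5], [252, 98, 32, 33, 710])] [([304.3, 7.8], [288, 0, 34, 19, 464]), ([471.0, 68.8], [448, 22, 53, 98, 954]), ([501.4, 80.5], [470, 34, 58, 94, 964]), ([60.1, 320.8], [49, 305, 20, 27, 249]), ([448.6, 409.0], [431, 394, 39, 26, 435])]
```

View pics/w12.png

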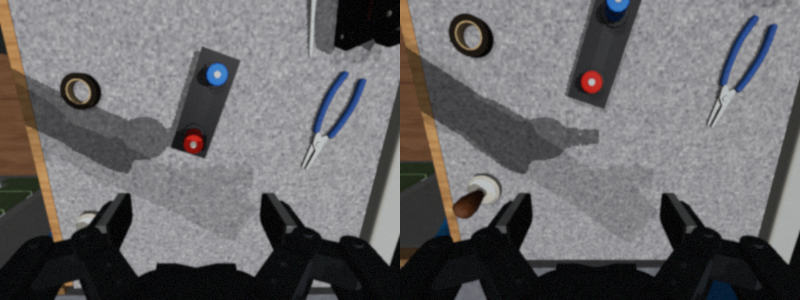

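The left crop (w1) has the red top with its white dot at about (271,200). The right crop (w2) has it at (268,114), with blue further up the dock. I'll triangulate the white dot.

Run:
```python
from h import *
R=[]
for n in ["w1","w2"]:
    c=load(f"pics/{n}.npz"); im=c["im"]
    b=min(blobs(im,"red",300),key=lambda b:abs(b[0][0]-270)); x,y,w,h,_=b[1]
    hsv=cv2.cvtColor(im,cv2.COLOR_RGB2HSV)[y+4:y+h-4,x+4:x+w-4]
    m=((hsv[...,1]<110)&(hsv[...,2]>90)).astype(np.uint8)
    k,l,st,ce=cv2.connectedComponentsWithStats(m); i=1+np.argmax(st[1:,4])
    u,v=ce[i]+[x+4,y+4]; print(n,u,v,st[i],b); R.append(ray(c,u,v)); print(plane(c,u,v,.097))
print(tri(R))
S,D=load("pics/scene0.npz"),load("pics/side0.npz")
for X in [tri(R)[0]]: print(proj(S,X),proj(D,X))
```

```text
w1 270.25714285714287 202.42857142857142 [ 6 14  9 10 70] ([270.7, 197.7], [256, 180, 29, 36, 697])
[ 0.50886116 -0.28390946  0.097     ]
w2 267.85714285714283 114.45054945054945 [ 7  8 11 10 91] ([267.7, 114.5], [252, 98, 32, 33, 710])
[ 0.50879228 -0.28351839  0.097     ]
(array([ 0.50885543, -0.28351362,  0.09839359]), [np.float64(3.1848096697305156e-05), np.float64(3.1848096697119296e-05)])
[332.56886247 153.37858611] [323.61300041 302.87685636]
```

pendant --plan '[[[0.038, -0.003, 0], 0, 0.085], [[0.037, -0.003, 0], 0, 0.085], [[0, 0, 0.035], 0, 0.085], [[0, 0, 0.035], 0, 0.085], [[0, 0, 0.03], 0, 0.085], [[0, 0, 0], 0, 0.085], [[0, 0, 0], 0, 0.085], [[0, 0, 0], 0, 0.085]]'

```text
time: 2.0
eef_pos: [0.5103, -0.2839, 0.3068]
eef_rot: [0.706, 0.708, 0.001, 0.001]
ft_force: [-0.9, -0.2, -0.2]
gripper_width: 0.085
finger_force: 0.0
```

```bash
python3 -c "
from station import robot
o=robot.get_obs();print(o['eef_pos'],o['eef_rot'])"
```

```text
[ 0.51031843 -0.28394967  0.30676487] [0.70629546 0.70791509 0.00093876 0.00143935]
```

pendant --plan '[[[0, -0.001, 0.025], 0, 0.085], [[0, 0, 0.025], 0, 0.085], [[0, 0, 0.025], 0, 0.085], [[0, 0, 0], 0, 0.085], [[0, 0, 0], 0, 0.085]]' --grip_n 40

```text
time: 2.42
eef_pos: [0.5087, -0.2849, 0.231]
eef_rot: [0.707, 0.707, 0.0, 0.0]
ft_force: [0.6, 0.4, 0.1]
gripper_width: 0.0847
finger_force: 0.0
```

pendant --plan '[[[0, 0, 0], 0, 0], [[0, 0, 0], 0, 0], [[0, 0, 0], 0, 0], [[0, 0, 0], 0, 0], [[0, 0, 0], 0, 0], [[0, 0, 0], 0, 0], [[0, 0, 0], 0, 0], [[0, 0, 0], 0, 0], [[0, 0, 0], 0, 0]]' --grip_n 40

```text
time: 3.17
eef_pos: [0.5084, -0.2852, 0.2308]
eef_rot: [0.707, 0.707, 0.0, 0.001]
ft_force: [-0.4, -0.1, 6.2]
gripper_width: 0.0249
finger_force: 39.3
```

pendant --plan '[[[0, 0, -0.015], 0, 0], [[0, 0, -0.03], 0, 0], [[0, 0, -0.035], 0, 0], [[0, 0, -0.035], 0, 0], [[0, 0, -0.035], 0, 0], [[0, 0, 0], 0, 0], [[0, 0, 0], 0, 0]]'

```text
time: 3.75
eef_pos: [0.5085, -0.2854, 0.382]
eef_rot: [0.707, 0.707, 0.001, 0.003]
ft_force: [0.8, -0.3, -0.8]
gripper_width: 0.0245
finger_force: 40.3
```

pendant --plan '[[[0.02, 0, 0], 0, 0], [[0.04, 0, 0], 0, 0], [[0.04, 0, 0], 0, 0], [[0.04, 0, 0], 0, 0], [[0.04, 0, 0], 0, 0], [[0.04, 0, 0], 0, 0], [[0.04, 0, 0], 0, 0], [[0.03, 0, 0], 0, 0], [[0.02, 0, 0], 0, 0], [[0, 0, 0], 0, 0], [[0, 0, 0], 0, 0], [[0, 0, 0], 0, 0]]'

```text
time: 4.75
eef_pos: [0.5076, 0.0238, 0.3782]
eef_rot: [0.708, 0.707, -0.002, -0.001]
ft_force: [-0.4, -0.8, 0.6]
gripper_width: 0.0251
finger_force: 40.3
```

```bash
python3 -c "
from h import *
print(snap('w3')['eef_pos']);print(blobs(load('pics/w3.npz')['im'],'red',200))"
```

```text
[0.50775944 0.02316111 0.37849988]
[([284.0, 57.1], [261, 33, 47, 51, 1639]), ([417.2, 221.7], [405, 186, 27, 77, 1761]), ([274.1, 265.1], [248, 249, 53, 36, 1168]), ([274.5, 310.9], [242, 278, 65, 68, 3095])]
```

pendant --plan '[[[0.03, 0, 0], 0, 0], [[0.03, 0, 0], 0, 0], [[0, 0, 0], 0, 0], [[0, 0, 0], 0, 0], [[0, 0, 0], 0, 0]]'

```text
time: 5.22
eef_pos: [0.5082, 0.0831, 0.3793]
eef_rot: [0.708, 0.706, -0.001, 0.0]
ft_force: [-0.3, -0.5, -1.5]
gripper_width: 0.0248
finger_force: 40.3
```

```bash
python3 -c "
from h import *
print(snap('w4')['eef_pos']);print(blobs(load('pics/w4.npz')['im'],'red',200))
snap('d4','side'); snap('s4','scene')
cv2.imwrite('pics/w34.png',cv2.resize(np.hstack([load('pics/w3.npz')['im'],load('pics/w4.npz')['im']])[:,:,::-1],(800,300)))"
```

```text
[0.50824131 0.08271713 0.37934952]
[([281.5, 137.5], [260, 116, 44, 44, 1325]), ([408.4, 269.2], [397, 237, 26, 69, 1450]), ([274.1, 265.1], [248, 249, 53, 36, 1176]), ([274.1, 310.3], [242, 278, 65, 66, 3036])]
```

View pics/w34.png

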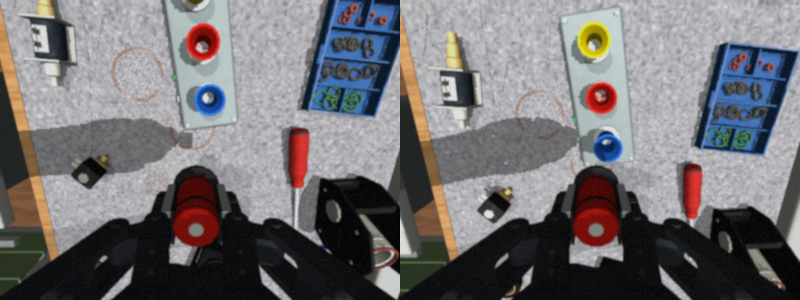

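View pics/d4.png

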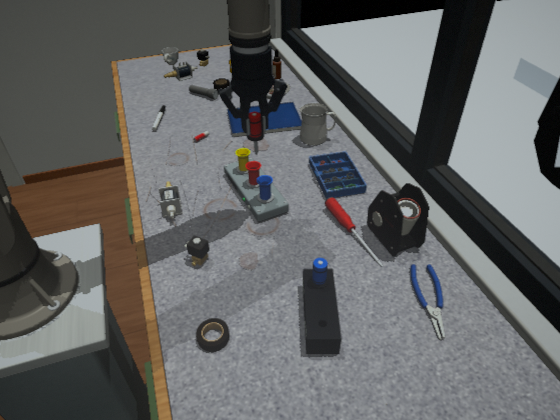

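Wrist views: the probe is held upright, with the red sleeve's mouth at about (284,57) in w3 and (281,137) in w4. In the side view the blue probe still stands in the dock. Next I'll fit the rim in both views.

Run:
```python
from h import *
R=[]
for n,u0 in [("wrist0",232),("w3",284),("w4",281)]:
    c=load(f"pics/{n}.npz"); m=mask(c["im"],"red")
    k,l,st,ce=cv2.connectedComponentsWithStats(m)
    i=min([i for i in range(1,k) if st[i,4]>300],key=lambda i:abs(ce[i][0]-u0)+abs(ce[i][1]-{"wrist0":32,"w3":57,"w4":137}[n]))
    cs,_=cv2.findContours((l==i).astype(np.uint8),cv2.RETR_EXTERNAL,cv2.CHAIN_APPROX_NONE)
    p=cv2.convexHull(max(cs,key=len))[:,0]; x,y,w,h,_=st[i]
    p=max(cs,key=len)[:,0]
    up=p[p[:,1]<y+0.55*w].astype(np.float32)
    e=cv2.fitEllipse(up); R.append(ray(c,*e[0])); print(n,st[i],e,plane(c,*e[0],.082))
print(tri(R[1:]),tri(R)[0])
c=load("pics/w4.npz"); im=c["im"]; hsv=cv2.cvtColor(im,cv2.COLOR_RGB2HSV)[285:340,245:303]
m=((hsv[...,1]<110)&(hsv[...,2]>90)).astype(np.uint8); k,l,st,ce=cv2.connectedComponentsWithStats(m); i=1+np.argmax(st[1:,4])
print(ce[i]+[245,285],st[i],plane(c,*(ce[i]+[245,285]),.3793-.2288+.096))
```

```text
wrist0 [ 211    8   43   51 1532] ((232.31674194335938, 31.8940372467041), (41.73784637451172, 46.87235641479492), 173.74612426757812) [0.51416716 0.14270178 0.082     ]
w3 [ 261   33   47   51 1639] ((283.75811767578125, 59.56836700439453), (45.91252899169922, 53.378326416015625), 5.612526893615723) [0.51404024 0.14135892 0.082     ]
w4 [ 260  116   44   44 1325] ((281.3558044433594, 135.63108825683594), (39.77566909790039, 42.05784225463867), 84.57769012451172) [0.51392618 0.14351768 0.082     ]
(array([0.51420129, 0.14283638, 0.07199937]), [np.float64(7.397391457877113e-05), np.float64(7.397391457881422e-05)]) [0.51395255 0.14289947 0.07821484]
[274.08895706 321.14110429] [ 19  27  21  19 326] [0.50812175 0.08495446 0.2465    ]
```

pendant --plan '[[[0.02, 0.002, 0], 0, 0], [[0.02, 0.002, 0], 0, 0], [[0.018, 0.0015, 0], 0, 0], [[0, 0, 0.025], 0, 0], [[0, 0, 0.025], 0, 0], [[0, 0, 0], 0, 0], [[0, 0, 0], 0, 0], [[0, 0, 0], 0, 0], [[0, 0, 0], 0, 0]]'

```text
time: 6.12
eef_pos: [0.5144, 0.1426, 0.3315]
eef_rot: [0.708, 0.707, 0.002, 0.001]
ft_force: [-0.0, 0.4, -1.2]
gripper_width: 0.025
finger_force: 40.2
```

Run:
```python
from h import *
print(snap('d5','side')['eef_pos']); o=snap('s5','scene'); e=o['eef_pos']; print(e,o['eef_rot'])
out=[]
for n in 'sd':
    c=load(f'pics/{n}5.npz')
    pr=proj(c,[.514,.143,.082]); t=proj(c,[e[0],e[1]+.002,e[2]-.2288]); print(n,pr,t)
    u,v=pr.astype(int); a=c['im'][v-75:v+45,u-60:u+60,::-1]
    a=cv2.resize(a,(400,400),interpolation=cv2.INTER_NEAREST); out.append(a); print('crop origin',u-60,v-75)
cv2.imwrite('pics/c5.png',np.hstack(out))
```

```text
[0.51428945 0.14270703 0.33150605]
[0.51414741 0.14285232 0.33136509] [0.70734255 0.70686905 0.00141853 0.00081015]
s [236.07810271 225.11986734] [235.05967605 217.06763655]
crop origin 176 150
d [252.37908972 164.19845218] [251.73855257 156.41209317]
crop origin 192 89
```

View pics/c5.png

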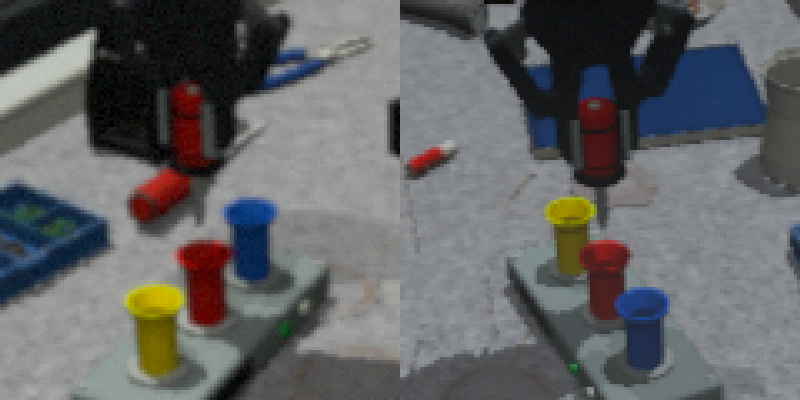

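The crops show the pin tip at scene (236,217) and side (252.6,155.6), about 8 px above the red mouth centre at (237,224) and (253.5,163). The horizontal offset is within 1 px (about 2 mm) in both views, so I'll descend.

pendant --plan '[[[-0.0015, 0, 0.01], 0, 0], [[0, 0, 0.012], 0, 0], [[0, 0, 0.012], 0, 0], [[0, 0, 0.01], 0, 0], [[0, 0, 0.006], 0, 0], [[0, 0, 0], 0, 0], [[0, 0, 0], 0, 0], [[0, 0, 0], 0, 0]]'

```text
time: 6.88
eef_pos: [0.5139, 0.1416, 0.2803]
eef_rot: [0.707, 0.707, 0.001, 0.0]
ft_force: [-0.0, 0.2, -0.9]
gripper_width: 0.0252
finger_force: 40.2
```

```bash
python3 -c "
from station import robot
o=robot.get_obs();print(o['eef_pos'],o['ft_force'])"
```

```text
[0.51387628 0.14164307 0.2802512 ] [-0.0335038   0.2297068  -0.90138878]
```

pendant --plan '[[[0, 0, 0.004], 0, 0], [[0, 0, 0.004], 0, 0], [[0, 0, 0.003], 0, 0], [[0, 0, 0], 0, 0], [[0, 0, 0], 0, 0]]'

```text
time: 7.3
eef_pos: [0.5134, 0.1415, 0.2684]
eef_rot: [0.707, 0.707, -0.0, -0.0]
ft_force: [0.3, 1.2, -0.7]
gripper_width: 0.025
finger_force: 40.2
```

pendant --plan '[[[0, 0, 0.002], 0, 0], [[0, 0, 0.001], 0, 0], [[0, 0, 0], 0, 0], [[0, 0, 0], 0, 0]]'

```text
time: 7.63
eef_pos: [0.5137, 0.1416, 0.2668]
eef_rot: [0.707, 0.707, 0.001, 0.0]
ft_force: [-2.0, -0.2, 5.3]
gripper_width: 0.0254
finger_force: 40.9
```

Contact shows 5.3 N upward at a tip height of 0.038 m, which is the seated height. I'll check by camera before releasing.

Run:
```python
from h import *
snap('d6','side'); snap('s6','scene'); out=[]
for n,u,v in [('s',236,225),('d',252,164)]:
    a=load(f'pics/{n}6.npz')['im'][v-75:v+45,u-60:u+60,::-1]
    out.append(cv2.resize(a,(400,400),interpolation=cv2.INTER_NEAREST))
cv2.imwrite('pics/c6.png',np.hstack(out))
```

```text
(no output)
```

View pics/c6.png

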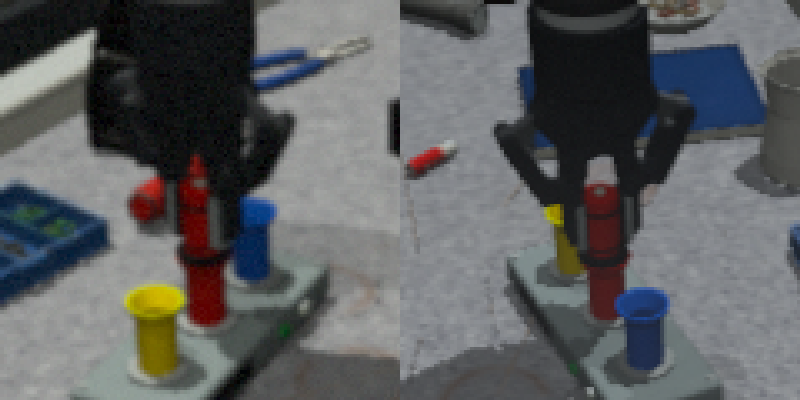

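The black flange sits on the red sleeve's rim in both views (crop (204,256) left, (605,248) right), and the probe is upright. I'll release and retreat.

pendant --plan '[[[0, 0, 0], 0, 0.085], [[0, 0, 0], 0, 0.085], [[0, 0, 0], 0, 0.085], [[0, 0, 0], 0, 0.085], [[0, 0, 0], 0, 0.085], [[0, 0, 0], 0, 0.085], [[0, 0, 0], 0, 0.085], [[0, 0, -0.02], 0, 0.085], [[0, 0, -0.035], 0, 0.085], [[0, 0, -0.035], 0, 0.085], [[0, 0, -0.03], 0, 0.085], [[0, 0, 0], 0, 0.085], [[0, 0, 0], 0, 0.085], [[0, 0, 0], 0, 0.085]]'

```text
time: 8.9
eef_pos: [0.5132, 0.1414, 0.3852]
eef_rot: [0.707, 0.707, -0.0, -0.0]
ft_force: [0.1, 0.2, -0.0]
gripper_width: 0.0847
finger_force: 0.0
```

Run:
```python
from h import *
snap('d7','side'); snap('s7','scene'); out=[]
for n,u,v in [('s',236,225),('d',252,164)]:
    a=load(f'pics/{n}7.npz')['im'][v-75:v+45,u-60:u+60,::-1]
    out.append(cv2.resize(a,(400,400),interpolation=cv2.INTER_NEAREST))
cv2.imwrite('pics/c7.png',np.hstack(out))
for f in ('side0','d7'): print([b for b in blobs(load(f'pics/{f}.npz')['im'],'blue') if abs(b[0][0]-320)<6 and abs(b[0][1]-264)<9])
```

```text
[([319.9, 264.1], [313, 258, 15, 13, 134])]
[([319.9, 264.1], [313, 258, 15, 13, 131])]
```

View pics/c7.png

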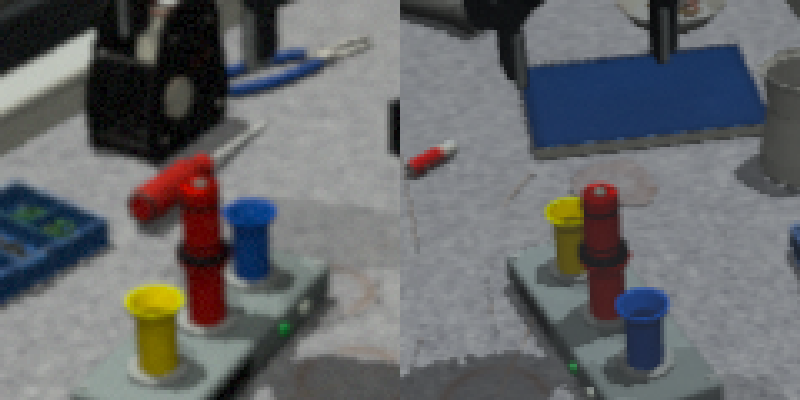

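The red probe stands upright and free in the red sleeve, with its flange on the rim at crop (204,253) / (604,252). The blue probe hasn't moved (319.9,264.1 in both side images).

```bash
python3 -c "
from station import robot
print(robot.hand_in())"
```

```text
the job is handed in; nothing more can be done
None
```

The red probe is seated in the red sleeve with its flange on the rim and released, the blue probe still stands in the dock unmoved, and the job is handed in (no verdict was returned).

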